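# Clamp a bar offcut with a recessed thumbwheel

### The arm

A 7-joint arm with a two-finger parallel gripper is mounted at the origin on a cart in front of the work surface, level with it; the furniture and walls round the work are solid. World frame = base frame: x ahead of the robot, y to its left, z up, the work surface at z = 0. Lengths are in m, angles in rad, forces in N, time in s.
With the tool pointing down it reaches from about 0.425 to 0.925 m from the base axis. Payload 6.8 kg.
Tool frame: the origin (TCP) lies at the very end of the fingers, on their centre line; the grasp point (between the pads) lies 19 mm behind it; z points along the fingers, y is the line along which they close (so a half turn about z gives the same grasp; the last joint's range is limited). The gripper opens to 85 mm and grips with 20 to 120 N. Pads are 22 mm wide; open, the fingers measure 114 mm over their backs; the gripper's body (76 mm by 85 mm) begins 54 mm behind the grasp point. The pads swing forward as they close: fully open they stand 13 mm farther back than shut.
Start: joints at [1.066, 0.477, 0.022, 1.555, -0.011, 1.109, -0.083], TCP at [0.261, -0.623, 0.231] pointing down, gripper open.
Joint ranges: [-2.96, 2.96], [-0.34, 2.1], [-1.41, 1.46], [0.24, 2.44], [-1.37, 4.51], [0.17, 1.92], [-2.96, 2.96]. Speed limits (rad/s): [2.39, 2.39, 3.14, 3.14, 3.14, 3.14, 3.14].

### API

Orientations are given as a unit quaternion [w, x, y, z].
In Python, from station import bot gives the robot as it stands.
- The arm moves only by the tool apply_moves, never from a script. Its argument "deltas" is a list of rows, each a list of 3 entries, a list of its own where there are three numbers: the closure, from 0 (fully open) to 1 (shut), then the shift along the tool's x, y, z in units of 0.2 m (1.0 is 0.2 m), then the turn about the tool's z in units of 2 pi rad (1.0 is 2 pi rad). A call has 1 to 12 rows; each row is the pose to reach, as a shift and turn from the pose commanded when the call began, along the tool's axes at that moment, turning the shorter way round; what a row does not reach only later rows make up. A row lasts 1/10 s, in which the tool goes at most 50 mm and 8.59 degrees, less where a joint would pass 70% of its speed; a pose out of reach is approached as far as the arm can. A call with a number of a shift or a turn outside -1 to 1 is refused whole. A call with a gripper value outside its range is refused whole. The fingers move at their own pace and stop on an object; "squeeze" is the grip in N (left out, the last holds). Time passes only in rows, so rows that repeat a pose let the fingers close. It gives the time, the measured TCP pose, the force, the opening and the grip force at its end, in the units of the state.
- bot.get_obs(): the state, without advancing time (a new reading comes with each control period).
- bot.read_camera(name): name is "scene" or "top"; returns a dict with "color" (400x640x3 uint8, red, green, blue), "intrinsics" (3x3 intrinsics, pixels), "pose" (4x4, takes a point from camera to world coordinates). Camera axes: x right, y down, z forward; pixel columns grow to the right and rows downward; lengths in m; the calibration is good to about 2 mm. A picture is of the moment at which its call begins. There is no depth.
- bot.hand_in(): hands the job in; it is judged then, once.
Trained networks look in a picture, given as the dict that the camera call returned (one of the last four; its "shot" number tells which), for a name from the list of things; names that differ only in an ending like _2 or _b are one class to them, and where a whole thing is asked for, a point or a joint stands for the part that bears it (a point fixed in the world has none). Each returns a list of dicts, best first, with "confidence" (0 to 1); they miss things now and then, are a little off and sometimes report something else, mostly with a low value. They report only what shows in the picture. A call takes as long as a camera call. They do not tell look-alikes from the thing itself.
- bot.look_for(picture, target): "point" ([x, y, z] in m, in world coordinates, good to about 4 mm: the middle of the surface that is visible of it).
The state is a dict: "t": time; "q": joint angles; "joint_vel": joint speeds; "joint_torque": joint torques, N m; "eef_pos": TCP position; "tool_rot": TCP orientation; "contact_force": force on the tool from outside, world axes, zero at the start; "torque": the same for the moment, N m; "gripper_width": opening from 0.0 (shut) to 1.0 (fully open); "grasp_force": force on a finger pad.
Only numpy, scipy, OpenCV 4.12 (cv2) and the standard library are available. Lean on these libraries where they do the work, as an engineer would, in place of code of your own. Each camera call takes 0.05 s, during which the arm holds its last target. There are 200 camera calls.

### The job

Take the rusty square bar offcut that lies loose on the middle of the table beyond the bench grinder, lay it flat in the open channel of the small green thumbwheel clamp so that it lies lengthwise between the jaws, about centred, and let go. Then close the brass jaw by rolling the clamp's recessed black thumbwheel with a light fingertip on its exposed rim, until the bar is held snug between the jaw and the fixed steel block. Do not press the wheel hard, do not push the jaw directly, leave the other things alone, and take the hand away at the end.

Things in the scene. Friction and masses are not known exactly. Their poses are not given: they have to be found in the camera images.
- clamp: Rigid thumbwheel clamp, fixed to the table: dark steel base plate 76 x 176 x 8 mm (y -106 to +70), at its -y end a green housing 50 x 66 mm (top 45 mm above the table), at its +y end the open channel. Origin: on the table in the clamp's middle plane; z up; +y is the way the jaw closes; the bar belongs along x. It drives the jaw 4 mm per radian of the wheel.
- clamp_wheel: Black knurled thumbwheel, 44 mm diameter, 14 mm wide, axle along the clamp's x, only its top 7 mm standing out of the housing. It is worn and runs 1.2 mm out of true. Origin on the axle, at y -62, z 30 mm in the clamp; its axes turn with it. Rolling the top of the rim towards the clamp's +y (the channel) closes the jaw: 5.5 mm of rim give 1 mm. About 2 to 3 N at the rim turns it.
- wheel_top (a point): Mean topmost point of the wheel's rim, 52 mm above the table, 7 mm above the housing; does not turn with the wheel. As the wheel turns, its rigid rim rises and falls by up to 1.2 mm about this height, so the press must be felt (6 N is plenty). Axes as the clamp's.
- seat (a point): Centre of the place for the bar, on the channel's floor 8 mm above the table, at y +31 mm in the clamp: a bar 20 mm wide centred here clears the fixed block by 4 mm; axes as the clamp's.
- block_face (a point): Middle of the lower edge of the clamping face of the fixed steel block (62 mm along x, 18 mm along y, its top only 9 mm above the channel floor): on the channel floor, y +45 mm in the clamp; axes as the clamp's.
- clamp_jaw: Moving brass jaw, 62 mm along x, 14 mm along y, its top 9 mm above the channel floor. Origin: on the channel floor at the middle of its clamping face, which faces the fixed block. Starts 28 to 36 mm from the block and can close to 14 mm (20 mm when the bar is held; the wheel then stops and resists); friction of about 10 N keeps it where it is left.
- bar: Rusty brown square steel bar offcut, 115 x 20 x 20 mm, about 0.3 kg, lying on the table along its own x. Origin: centre of its underside.
- tape_roll: Roll of masking tape, 102 mm across, 24 mm high, lying flat; bystander. Origin: centre of its underside.
- bolt_tin: Tin, 75 mm across, 58 mm high; bystander. Origin: centre of its underside.
- oil_can: Red oil can with a spout, 68 x 97 x 159 mm; bystander. Origin: centre of its underside.
- tape_measure: Yellow tape measure, 34 x 78 x 64 mm; bystander. Origin: centre of its underside.
Not all that is in view belongs to the job. Of the things shaped like the bar, the brown one is meant.

How it is judged:
By the outcome, as a careful person would: the job done as asked, in the order asked, and still so for the second after the job is handed in, with the robot touching nothing.
It also fails if it takes over 72 s, if anything falls off the work surface, if the arm or the gripper's body presses on something with over 40 N, if the wrist force passes 120 N, or if a joint passes its speed limit or range.

## Working session

There is one attempt and no reset: what is moved stays moved. The work goes in short steps, Python scripts to look and compute and a tool call to move; the robot and the scene stay as the last step left them, time stands still between calls to the robot, and variables do not carry over. Pictures are saved under pics/ and viewed, at most 10 in all, crops included, and the job is handed in when it is done.

Besides the shell and the picture viewer there is one more tool, called after "Call:" as name([rows], argument=value, ...), one row to a line, values as JSON. apply_moves: Moves the arm, as the interface text tells. Its arguments: {"type":"object","properties":{"deltas":{"type":"array","items":{"type":"array"}},"squeeze":{"type":"number"}},"required":["deltas"]}

```bash
mkdir -p pics; ls
python3 - <<'E'
from station import bot
import cv2,numpy as np
o=bot.get_obs();print({k:np.round(v,3) for k,v in o.items()})
for c in("top","scene"):
    p=bot.read_camera(c);cv2.imwrite(f"pics/{c}0.png",p["color"][:,:,::-1])
    print(c,np.round(p["pose"],3).tolist(),p["intrinsics"][0])
    for n in("bar","clamp","clamp_wheel","clamp_jaw","tape_roll","bolt_tin","oil_can","tape_measure"):
        print(n,[(np.round(d["point"],3).tolist(),round(d["confidence"],2)) for d in bot.look_for(p,n)][:3])
E
```

```text
pics
{'t': np.float64(0.0), 'q': array([ 1.066,  0.478,  0.022,  1.556, -0.011,  1.109, -0.083]), 'joint_vel': array([-0.   ,  0.002, -0.001, -0.   , -0.001, -0.001,  0.   ]), 'joint_torque': array([ 1.0000e-03, -5.9646e+01,  1.6090e+00, -2.8120e+01,  1.3000e-02,
        9.0000e-03,  0.0000e+00]), 'eef_pos': array([ 0.261, -0.622,  0.23 ]), 'tool_rot': array([-0.001,  0.98 ,  0.197, -0.   ]), 'contact_force': array([ 0.06 , -0.082, -0.475]), 'torque': array([ 0.002, -0.006,  0.032]), 'grasp_force': np.float64(0.0), 'gripper_width': np.float64(0.992)}
top [[0.027, -0.999, 0.04, 0.504], [-0.999, -0.028, -0.025, -0.142], [0.026, -0.04, -0.999, 1.368], [0.0, 0.0, 0.0, 1.0]] [446.0703648    0.         324.86159363]
bar [([0.754, 0.071, 0.022], 0.85), ([0.603, 0.059, 0.023], 0.77)]
clamp [([0.562, -0.291, 0.008], 0.8)]
clamp_wheel [([0.558, -0.293, 0.008], 0.73), ([0.566, -0.333, 0.047], 0.5)]
clamp_jaw [([0.802, -0.068, 0.024], 0.62), ([0.559, -0.279, 0.017], 0.41)]
tape_roll [([0.802, -0.066, 0.023], 0.68)]
bolt_tin [([0.697, 0.231, 0.051], 0.73)]
oil_can [([0.333, -0.324, 0.062], 0.67), ([0.508, -0.581, 0.056], 0.56)]
tape_measure [([0.336, -0.322, 0.06], 0.82), ([0.56, -0.293, 0.005], 0.74), ([0.804, -0.07, 0.023], 0.65)]
scene [[-0.853, -0.24, 0.463, -0.211], [-0.521, 0.43, -0.737, 1.089], [-0.023, -0.87, -0.492, 0.903], [0.0, 0.0, 0.0, 1.0]] [474.99370019   0.         319.81266928]
bar [([0.63, 0.072, 0.018], 0.61), ([0.747, 0.082, 0.023], 0.52)]
clamp [([0.555, -0.271, 0.016], 0.79)]
clamp_wheel []
clamp_jaw [([0.56, -0.268, 0.018], 0.43)]
tape_roll [([0.802, -0.054, 0.021], 0.66)]
bolt_tin [([0.679, 0.251, 0.049], 0.7)]
oil_can [([0.501, -0.574, 0.049], 0.81), ([0.558, -0.271, 0.019], 0.15)]
tape_measure [([0.323, -0.308, 0.039], 0.77)]
```

View pics/top0.png

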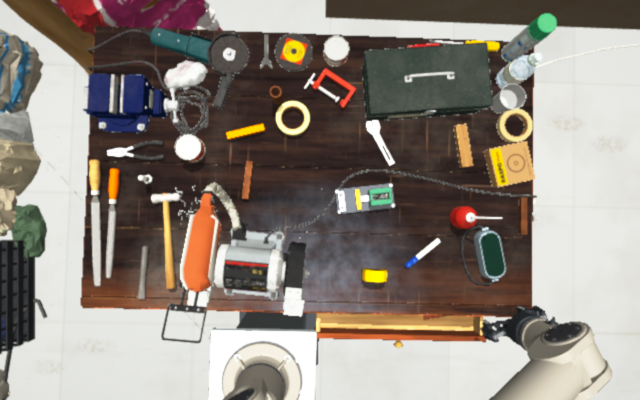

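View pics/scene0.png

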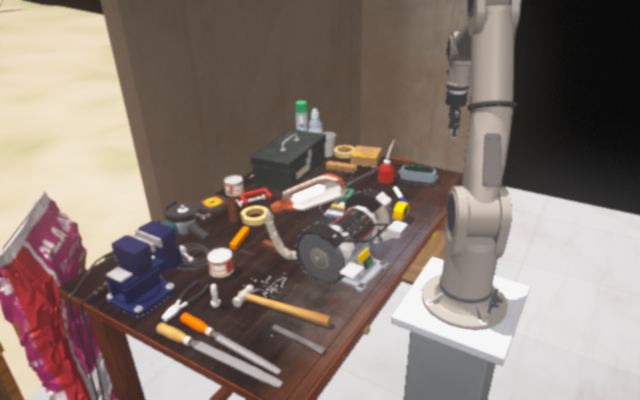

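The top view shows the brown bar at about (247,180), with an orange look-alike at (245,131). The clamp is at about (365,198), with its green housing on the right. Next I'll crop and enlarge both.

```bash
cat > h.py <<'E'
import numpy as np,cv2
from station import bot
def proj(p,X):
    T=np.linalg.inv(p["pose"]);c=(T[:3,:3]@np.atleast_2d(X).T).T+T[:3,3];u=(p["intrinsics"]@c.T).T
    return u[:,:2]/u[:,2:]
def back(p,uv,z):
    uv=np.atleast_2d(uv);d=np.c_[uv,np.ones(len(uv))]@np.linalg.inv(p["intrinsics"]).T@p["pose"][:3,:3].T
    o=p["pose"][:3,3];return o+d*((z-o[2])/d[:,2])[:,None]
def rect(p,cx,cy,hx,hy,z,s):
    # overhead map: col = -y, row = -x, s px per m
    W,H=int(2*hy*s),int(2*hx*s)
    w=np.array([[cx+hx,cy+hy,z],[cx+hx,cy-hy,z],[cx-hx,cy-hy,z],[cx-hx,cy+hy,z]])
    M=cv2.getPerspectiveTransform(proj(p,w).astype(np.float32),np.float32([[0,0],[W,0],[W,H],[0,H]]))
    return cv2.warpPerspective(p["color"][:,:,::-1].copy(),M,(W,H),flags=cv2.INTER_CUBIC)
E
python3 - <<'E'
from h import *
p=bot.read_camera("top")
a=rect(p,.56,-.28,.07,.12,.008,3300); b=rect(p,.62,.06,.12,.06,.02,2400)
print(a.shape,b.shape)
cv2.imwrite("pics/clamp.png",a)
im=p["color"]; hsv=cv2.cvtColor(im,cv2.COLOR_RGB2HSV)
roi=im[155:205,230:265].astype(int)
m=((roi[:,:,0]>90)&(roi[:,:,0]-roi[:,:,2]>45)).astype(np.uint8)
n,l,st,c=cv2.connectedComponentsWithStats(m);i=1+st[1:,4].argmax();print(st[i],c[i])
ys,xs=np.nonzero(l==i);pts=back(p,np.c_[xs+230,ys+155],.02)
r=cv2.minAreaRect((pts[:,:2]*1000).astype(np.float32));print(r)
c0=pts[:,:2].mean(0);u,s,v=np.linalg.svd(pts[:,:2]-c0);print(c0,v[0],np.degrees(np.arctan2(v[0][1],v[0][0])))
cv2.imwrite("pics/bar.png",b)
print(im[180,245:250],im[170,245:250])
E
```

```text
(462, 792, 3) (576, 288, 3)
[ 12   5  11  39 293] [16.88054608 24.19795222]
((605.7225341796875, 61.47334289550781), (23.131519317626953, 116.14427185058594), 84.84126281738281)
[0.60571835 0.06137604] [-0.99653654  0.08315608] 175.2299993730183
[[174 102  60]
 [177 104  61]
 [178 104  61]
 [180 105  63]
 [180 105  62]] [[171 101  61]
 [200 118  70]
 [198 117  70]
 [197 117  69]
 [199 117  71]]
```

View pics/clamp.png

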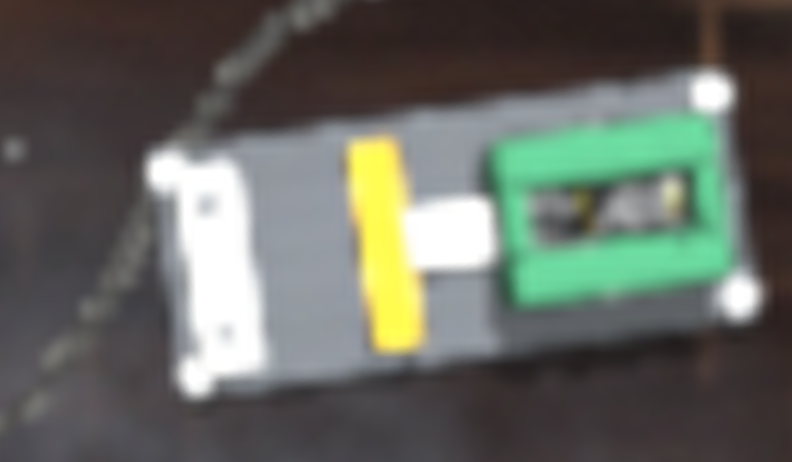

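View pics/bar.png

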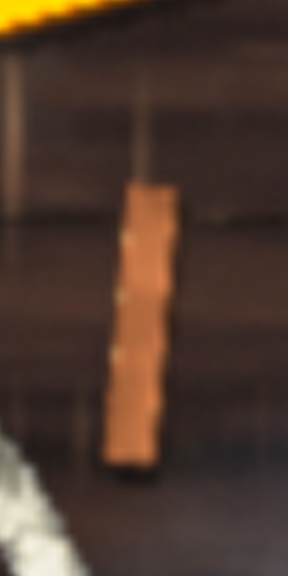

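The clamp crop shows the plate corners at about (150,150), (722,72), (757,308) and (180,395), so its yaw is about 8°. The brass jaw face is near column 360 and the block face near column 253, a gap of about 32 mm. The bar crop shows the rusty bar lying alone at about −4.8° heading. I'll fit the clamp properly and plan the moves.

```bash
cat >> h.py <<'E'
def plan(start,h0,wps):
    # wps: (x,y,z,heading deg); prints deltas from one to the next (each its own call)
    P,h=np.array(start,float),h0
    for x,y,z,g in wps:
        d=np.array([x,y,z])-P;c,s=np.cos(np.radians(h)),np.sin(np.radians(h))
        t=np.array([d@[c,s,0],d@[s,-c,0],-d[2]])/.2
        print([x,y,z,g],'->',np.round(t,4).tolist(),'turn',round(-(g-h)/360,4),'rows>=',np.ceil(max(np.linalg.norm(d)/.05,abs(g-h)/8.59)))
        P,h=np.array([x,y,z]),g
def pose():
    o=bot.get_obs();w,x,y,z=o["tool_rot"]
    R=np.array([1-2*(y*y+z*z),2*(x*y+w*z)]);return o["eef_pos"],np.degrees(np.arctan2(R[1],R[0])),o
E
python3 - <<'E'
from h import *
from scipy.optimize import least_squares
p=bot.read_camera("top");im=p["color"]
def W(t,L):
    L=np.array(L,float);c,s=np.cos(t[2]),np.sin(t[2])
    return np.c_[t[0]+c*L[:,0]-s*L[:,1],t[1]+s*L[:,0]+c*L[:,1],L[:,2]]
seg=[]
cor=lambda a,b,y0,y1,z:[[a,y0,z],[b,y0,z],[b,y1,z],[a,y1,z]]
meas=back(p,proj(p,np.array([[.63-r/3300,-.16-c/3300,.008] for c,r in[(150,150),(722,72),(757,308),(180,395)]])),.008)
L=cor(38e-3,-38e-3,.07,-.106,.008);L=[L[0],L[3],L[2],L[1]]
f=least_squares(lambda t:(W(t,L)-meas)[:,:2].ravel(),[.5575,-.279,.14]);t=f.x
print(t,np.degrees(t[2]),np.round(f.fun*1000,1))
a=rect(p,.56,-.28,.07,.12,.008,3300)
def poly(P3,col):
    uv=proj(p,W(t,P3));q=back(p,uv,.008)
    q=np.c_[(-.16-q[:,1])*3300,(.63-q[:,0])*3300];cv2.polylines(a,[q.astype(np.int32)],True,col,1)
poly(cor(.038,-.038,.07,-.106,.008),(0,0,255))
poly(cor(.031,-.031,.063,.045,.017),(255,0,0))
j=.045-.0325
poly(cor(.031,-.031,j,j-.014,.017),(255,0,255))
poly(cor(.025,-.025,-.062+.033,-.062-.033,.045),(0,0,0))
poly(cor(.007,-.007,-.062+.02,-.062-.02,.045),(0,255,255))
cv2.imwrite("pics/ov.png",a)
E
```

```text
[ 0.55738827 -0.27922499  0.14135756] 8.099191627496156 [ 0.6  0.9  1.8 -0.  -2.  -0.1 -0.4 -0.7]
```

View pics/ov.png

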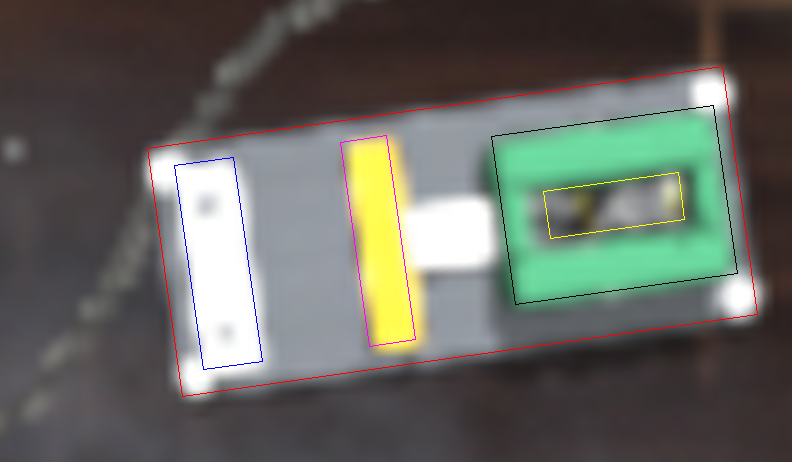

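The overlay matches, except that the block, jaw and housing sit about 5 px right of and below the model. I'll take the clamp origin as (0.556, −0.280) with 8.1° yaw and a jaw gap of about 32 mm.

Run:
```python
from h import *
e,h,o=pose();print(e,h)
g=-4.8
plan(e,h,[(.36,-.47,.25,g),(.48,-.32,.25,g),(.58,-.14,.25,g),(.606,.061,.24,g),(.606,.061,.06,g)])
```

```text
[ 0.2608675  -0.62256943  0.23131138] 22.7323798584347
[0.36, -0.47, 0.25, -4.8] -> [0.7519, -0.5121, -0.0934] turn 0.0765 rows>= 4.0
[0.48, -0.32, 0.25, -4.8] -> [0.5351, -0.7976, -0.0] turn -0.0 rows>= 4.0
[0.58, -0.14, 0.25, -4.8] -> [0.4229, -0.9387, -0.0] turn -0.0 rows>= 5.0
[0.606, 0.061, 0.24, -4.8] -> [0.0454, -1.0124, 0.05] turn -0.0 rows>= 5.0
[0.606, 0.061, 0.06, -4.8] -> [0.0, 0.0, 0.9] turn -0.0 rows>= 4.0
```

Call:
apply_moves([
  [0,[0.752,-0.512,-0.093],0.0765],
  [0,[0.752,-0.512,-0.093],0.0765],
  [0,[0.752,-0.512,-0.093],0.0765],
  [0,[0.752,-0.512,-0.093],0.0765],
  [0,[0.752,-0.512,-0.093],0.0765],
  [0,[0.752,-0.512,-0.093],0.0765],
], squeeze=50)

```text
t: 1.6
eef_pos: [0.3607, -0.4695, 0.2503]
tool_rot: [0.0, 0.999, -0.041, 0.0]
contact_force: [-0.3, -0.4, 0.2]
gripper_width: 0.999
grasp_force: 0.0
```

Call:
apply_moves([
  [0,[0.535,-0.798,0],0],
  [0,[0.535,-0.798,0],0],
  [0,[0.535,-0.798,0],0],
  [0,[0.535,-0.798,0],0],
  [0,[0.535,-0.798,0],0],
])

```text
t: 2.1
eef_pos: [0.484, -0.315, 0.2497]
tool_rot: [-0.001, 0.999, -0.038, 0.001]
contact_force: [0.7, -0.0, -0.1]
gripper_width: 1.001
grasp_force: 0.0
```

Call:
apply_moves([
  [0,[0.423,-0.939,0],0],
  [0,[0.423,-0.939,0],0],
  [0,[0.423,-0.939,0],0],
  [0,[0.423,-0.939,0],0],
  [0,[0.423,-0.939,0],0],
  [0,[0.423,-0.939,0],0],
])

```text
t: 2.7
eef_pos: [0.5805, -0.1399, 0.2495]
tool_rot: [0.0, 0.999, -0.041, -0.0]
contact_force: [-0.9, -0.8, -0.3]
gripper_width: 1.004
grasp_force: 0.0
```

Call:
apply_moves([
  [0,[0.045,-1.0,0.05],0],
  [0,[0.045,-1.0,0.05],0],
  [0,[0.045,-1.0,0.05],0],
  [0,[0.045,-1.0,0.05],0],
  [0,[0.045,-1.0,0.05],0],
  [0,[0.045,-1.0,0.05],0],
])

```text
t: 3.3
eef_pos: [0.6059, 0.0566, 0.2396]
tool_rot: [0.001, 0.999, -0.042, -0.0]
contact_force: [0.4, -0.6, -0.6]
gripper_width: 1.002
grasp_force: 0.0
```

Run:
```python
from h import *
e,h,o=pose();print(e,h,o["t"],o["contact_force"])
plan(e,h,[(.606,.061,.06,-4.8),(.606,.061,.011,-4.8)])
p=bot.read_camera("top");cv2.imwrite("pics/t1.png",cv2.resize(p["color"][100:300,150:350,::-1],None,fx=2.5,fy=2.5))
```

```text
[0.60587017 0.05661934 0.23955033] -4.865164339072485 3.3 [ 0.36796147 -0.63590969 -0.63478124]
[0.606, 0.061, 0.06, -4.8] -> [-0.0012, -0.0219, 0.8978] turn -0.0002 rows>= 4.0
[0.606, 0.061, 0.011, -4.8] -> [0.0, 0.0, 0.245] turn -0.0 rows>= 1.0
```

Call:
apply_moves([
  [0,[0,-0.01,0.3],0],
  [0,[0,-0.01,0.6],0],
  [0,[0,-0.01,0.9],0],
  [0,[0,-0.01,0.9],0],
  [0,[0,-0.01,1.0],0],
  [0,[0,-0.01,1.0],0],
  [0,[0,-0.01,1.0],0],
])

```text
t: 4.05
eef_pos: [0.6065, 0.0578, 0.0404]
tool_rot: [0.001, 0.999, -0.044, 0.0]
contact_force: [0.6, 0.6, 0.1]
gripper_width: 0.999
grasp_force: 0.0
```

Run:
```python
from h import *
e,h,o=pose();print(e,h,o["t"],o["contact_force"])
plan(e,h,[(.606,.061,.0115,-4.8)])
```

```text
[0.60645171 0.05775375 0.04035627] -5.00718093534084 4.05 [0.6441815  0.61719428 0.06040555]
[0.606, 0.061, 0.0115, -4.8] -> [-0.0037, -0.016, 0.1443] turn -0.0006 rows>= 1.0
```

Call:
apply_moves([
  [0,[0,-0.015,0.144],0],
  [0,[0,-0.015,0.144],0],
  [0.3,[0,-0.015,0.144],0],
  [0.6,[0,-0.015,0.144],0],
  [1,[0,-0.015,0.144],0],
  [1,[0,-0.015,0.144],0],
  [1,[0,-0.015,0.144],0],
  [1,[0,-0.015,0.144],0],
  [1,[0,-0.015,0.144],0],
  [1,[0,-0.015,0.144],0],
])

```text
t: 5.05
eef_pos: [0.6067, 0.0635, 0.0121]
tool_rot: [0.0, 0.999, -0.042, 0.001]
contact_force: [-0.7, -1.7, 5.5]
gripper_width: 0.211
grasp_force: 49.5
```

Call:
apply_moves([
  [1,[0,0,-0.1],0],
  [1,[0,0,-0.3],0],
  [1,[0,0,-0.5],0],
  [1,[0,0,-0.5],0],
  [1,[0,0,-0.5],0],
  [1,[0,0,-0.5],0],
])

```text
t: 5.65
eef_pos: [0.6046, 0.0633, 0.1094]
tool_rot: [0.0, 0.999, -0.042, -0.002]
contact_force: [0.2, 0.6, -3.8]
gripper_width: 0.216
grasp_force: 49.8
```

Run:
```python
from h import *
e,h,o=pose();print(e,h,o["t"],o["contact_force"],o["gripper_width"],o["grasp_force"])
p=bot.read_camera("top");a=p["color"][130:230,190:310,::-1]
q=bot.read_camera("scene");b=q["color"][190:290,220:340,::-1]
cv2.imwrite("pics/t2.png",cv2.resize(np.hstack([a,b]),None,fx=3.3,fy=3.3,interpolation=cv2.INTER_CUBIC))
```

```text
[0.60460059 0.06327307 0.10935318] -4.803915438670583 5.65 [ 0.20992329  0.5882846  -3.78182788] 0.2158173425076238 49.822508096694946
```

View pics/t2.png

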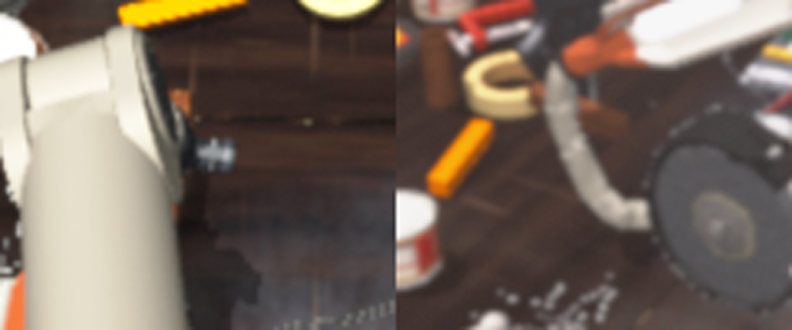

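The bar is gripped at its middle and lifted clear: the wrist carries about 3.8 N. In both views the arm partly hides the bar, but its ends can be seen. Now over to the clamp.

Run:
```python
from h import *
e,h,o=pose();print(e,h,o["contact_force"])
plan(e,h,[(.6,.0,.22,8.1),(.575,-.14,.22,8.1),(.553,-.251,.10,8.1)])
```

```text
[0.60470932 0.06331458 0.10911056] -4.800694467142319 [-0.35396083 -0.36141045 -2.69392441]
[0.6, 0.0, 0.22, 8.1] -> [0.003, 0.3174, -0.5544] turn -0.0358 rows>= 3.0
[0.575, -0.14, 0.22, 8.1] -> [-0.2224, 0.6754, -0.0] turn -0.0 rows>= 3.0
[0.553, -0.251, 0.1, 8.1] -> [-0.1871, 0.534, 0.6] turn -0.0 rows>= 4.0
```

Call:
apply_moves([
  [1,[0,0.05,-0.2],0],
  [1,[0,0.15,-0.4],-0.012],
  [1,[0.003,0.317,-0.554],-0.0358],
  [1,[0.003,0.317,-0.554],-0.0358],
  [1,[0.003,0.317,-0.554],-0.0358],
  [1,[0.003,0.317,-0.554],-0.0358],
])

```text
t: 6.35
eef_pos: [0.6004, 0.0012, 0.2201]
tool_rot: [-0.0, 0.998, 0.07, -0.002]
contact_force: [0.3, 0.7, -3.7]
gripper_width: 0.211
grasp_force: 50.0
```

Call:
apply_moves([
  [1,[-0.05,0.15,0],0],
  [1,[-0.111,0.338,0],0],
  [1,[-0.17,0.52,0],0],
  [1,[-0.222,0.675,0],0],
  [1,[-0.222,0.675,0],0],
])

```text
t: 6.85
eef_pos: [0.5743, -0.145, 0.2199]
tool_rot: [0.001, 0.998, 0.067, -0.002]
contact_force: [-0.1, -0.8, -3.5]
gripper_width: 0.218
grasp_force: 50.0
```

Call:
apply_moves([
  [1,[-0.06,0.15,0.1],0],
  [1,[-0.12,0.35,0.2],0],
  [1,[-0.187,0.534,0.35],0],
  [1,[-0.187,0.534,0.5],0],
  [1,[-0.187,0.534,0.6],0],
  [1,[-0.187,0.534,0.6],0],
  [1,[-0.187,0.534,0.6],0],
])

```text
t: 7.55
eef_pos: [0.5547, -0.2488, 0.1012]
tool_rot: [-0.001, 0.997, 0.071, -0.001]
contact_force: [-0.2, -0.1, -2.5]
gripper_width: 0.214
grasp_force: 50.0
```

Run:
```python
from h import *
e,h,o=pose();print(e,h,o["t"],o["contact_force"],o["gripper_width"],o["grasp_force"])
plan(e,h,[(.553,-.251,.04,8.1),(.553,-.251,.021,8.1)])
p=bot.read_camera("top")
a=rect(p,.56,-.28,.08,.12,.1,1650);cv2.imwrite("pics/t3.png",a)
im=p["color"].astype(int)
```

```text
[ 0.55471989 -0.24882798  0.10124437] 8.183584385458666 7.55 [-0.23818802 -0.05393784 -2.54497711] 0.21400566191201512 49.98883545398712
[0.553, -0.251, 0.04, 8.1] -> [-0.0101, 0.0095, 0.3062] turn 0.0002 rows>= 2.0
[0.553, -0.251, 0.021, 8.1] -> [0.0, 0.0, 0.095] turn -0.0 rows>= 1.0
```

View pics/t3.png

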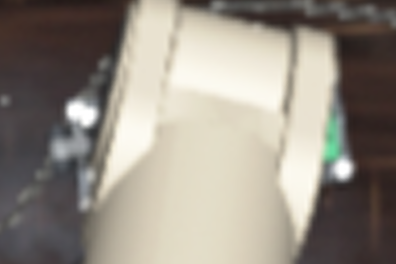

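The arm hides the clamp from above, so I'll correct by the measured pose and come down in steps, watching the force.

Call:
apply_moves([
  [1,[-0.008,0.009,0.1],0],
  [1,[-0.008,0.009,0.2],0],
  [1,[-0.008,0.009,0.3],0],
  [1,[-0.008,0.009,0.33],0],
  [1,[-0.008,0.009,0.33],0],
  [1,[-0.008,0.009,0.33],0],
])

```text
t: 8.2
eef_pos: [0.5543, -0.2526, 0.0373]
tool_rot: [0.0, 0.998, 0.071, 0.001]
contact_force: [0.3, 0.5, -3.3]
gripper_width: 0.21
grasp_force: 50.0
```

Run:
```python
from h import *
e,h,o=pose();print(e,h,o["t"],o["contact_force"],o["gripper_width"],o["grasp_force"])
plan(e,h,[(.553,-.251,.021,8.1)])
```

```text
[ 0.55432909 -0.25260003  0.0373146 ] 8.100062503110225 8.2 [ 0.25280392  0.46030999 -3.25168975] 0.2095083974323066 49.95759308338165
[0.553, -0.251, 0.021, 8.1] -> [-0.0055, -0.0089, 0.0816] turn 0.0 rows>= 1.0
```

Call:
apply_moves([
  [1,[-0.005,-0.005,0.02],0],
  [1,[-0.005,-0.005,0.04],0],
  [1,[-0.005,-0.005,0.06],0],
  [1,[-0.005,-0.005,0.075],0],
  [1,[-0.005,-0.005,0.08],0],
  [1,[-0.005,-0.005,0.08],0],
])

```text
t: 8.8
eef_pos: [0.5519, -0.2516, 0.0202]
tool_rot: [-0.0, 0.998, 0.07, -0.0]
contact_force: [-2.3, 0.0, 1.7]
gripper_width: 0.217
grasp_force: 50.6
```

Run:
```python
from h import *
e,h,o=pose();print(e,h,o["t"],o["contact_force"],o["torque"],o["gripper_width"],o["grasp_force"])
p=bot.read_camera("scene");T=proj(p,[[.553,-.25,.03]])[0].astype(int);print(T)
u,v=T;cv2.imwrite("pics/t4.png",cv2.resize(p["color"][v-40:v+40,u-60:u+60,::-1],None,fx=6,fy=6,interpolation=cv2.INTER_CUBIC))
```

```text
[ 0.55185408 -0.25162356  0.02015663] 8.07479049573446 8.8 [-2.34278143  0.03364674  1.70559324] [ 0.17471004  0.43870876 -0.02115967] 0.21712097121261195 50.57344615459442
[337 205]
```

View pics/t4.png

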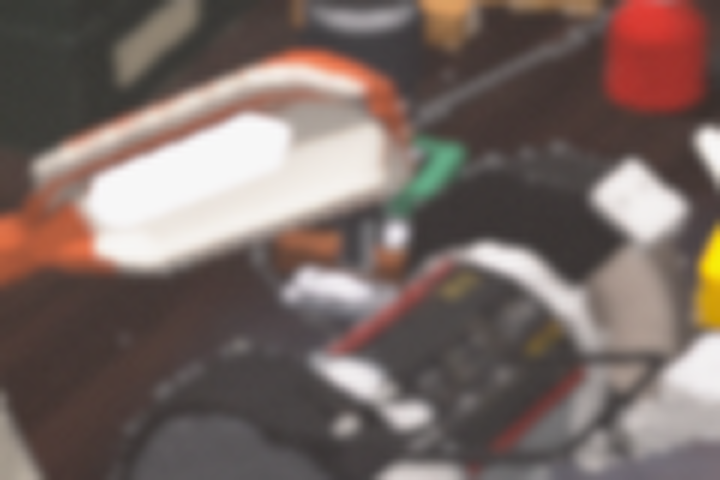

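The bar, seen just below the lamp hood at about (310,245) and (390,260), lies inside the channel. It met the floor at the expected height, with 5 N of upward contact. I'll release by opening only partway, because the housing is near.

Call:
apply_moves([
  [0.7,[0,0,0],0],
  [0.6,[0,0,0],0],
  [0.55,[0,0,0],0],
  [0.55,[0,0,0],0],
  [0.55,[0,0,-0.05],0],
  [0.55,[0,0,-0.15],0],
  [0.55,[0,0,-0.3],0],
  [0.55,[0,0,-0.5],0],
  [0.55,[0,0,-0.75],0],
  [0.55,[0,0,-0.75],0],
])

```text
t: 9.85
eef_pos: [0.5564, -0.2532, 0.178]
tool_rot: [0.003, 0.998, 0.07, 0.006]
contact_force: [1.1, -1.3, -0.8]
gripper_width: 0.45
grasp_force: 0.0
```

Call:
apply_moves([
  [1,[0.05,0,-0.25],0],
  [1,[0.2,-0.25,-0.25],0],
  [1,[0.4,-0.5,-0.25],0],
  [1,[0.5,-0.75,-0.25],0],
  [1,[0.5,-0.95,-0.25],0],
  [1,[0.5,-0.95,-0.25],0],
])

```text
t: 10.45
eef_pos: [0.6246, -0.0411, 0.2204]
tool_rot: [-0.002, 0.997, 0.075, 0.0]
contact_force: [0.0, 0.5, -0.3]
gripper_width: -0.001
grasp_force: 0.0
```

Run:
```python
from h import *
e,h,o=pose();print(e,h,o["t"],o["contact_force"],o["gripper_width"])
p=bot.read_camera("top")
a=rect(p,.56,-.28,.07,.12,.017,3300);cv2.imwrite("pics/t5.png",a)
```

```text
[ 0.62462756 -0.0410998   0.22035015] 8.603130144064203 10.45 [ 0.00438329  0.5277703  -0.3439376 ] -0.0013237954743627659
```

View pics/t5.png

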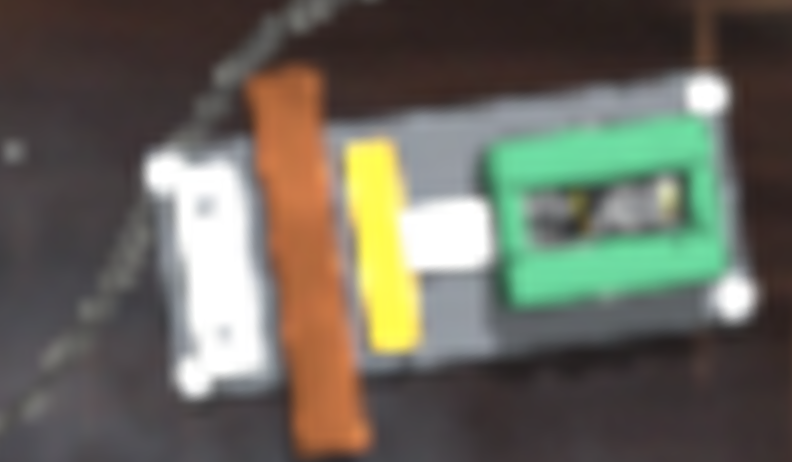

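The bar lies lengthwise between the jaws, centred: bar centre is about (310,260) against the clamp midline near row 256. It is clear of the block (right edge about 252) and of the jaw face (about 360). About 12.5 mm of jaw travel remains, which is roughly 69 mm of rim, so I'll use several flat strokes with the shut fingertips.

Run:
```python
from h import *
e,h,o=pose();print(e,h)
g=8.1
plan(e,h,[(.60,-.20,.20,g),(.5663,-.3523,.10,g),(.5663,-.3523,.06,g)])
```

```text
[ 0.62452049 -0.04140066  0.22029824] 8.60826985197195
[0.6, -0.2, 0.2, 8.1] -> [-0.2399, 0.7657, 0.1015] turn 0.0014 rows>= 4.0
[0.5663, -0.3523, 0.1, 8.1] -> [-0.2741, 0.7302, 0.5] turn -0.0 rows>= 4.0
[0.5663, -0.3523, 0.06, 8.1] -> [0.0, 0.0, 0.2] turn -0.0 rows>= 1.0
```

Call:
apply_moves([
  [1,[-0.12,0.38,0.1],0],
  [1,[-0.24,0.766,0.1],0],
  [1,[-0.24,0.766,0.1],0],
  [1,[-0.24,0.766,0.1],0],
  [1,[-0.24,0.766,0.1],0],
])

```text
t: 11.0
eef_pos: [0.5966, -0.2129, 0.1998]
tool_rot: [0.001, 0.998, 0.067, -0.001]
contact_force: [0.1, 0.6, -0.5]
gripper_width: -0.002
grasp_force: 0.0
```

Call:
apply_moves([
  [1,[-0.1,0.25,0.1],0],
  [1,[-0.2,0.5,0.2],0],
  [1,[-0.274,0.73,0.3],0],
  [1,[-0.274,0.73,0.5],0],
  [1,[-0.274,0.73,0.6],0],
  [1,[-0.274,0.73,0.6],0],
  [1,[-0.274,0.73,0.6],0],
])

```text
t: 11.7
eef_pos: [0.5661, -0.3582, 0.0806]
tool_rot: [-0.0, 0.997, 0.072, 0.001]
contact_force: [0.8, 0.4, -0.2]
gripper_width: 0.001
grasp_force: 0.0
```

Run:
```python
from h import *
e,h,o=pose();print(e,h,o["t"],o["contact_force"],o["tool_rot"])
plan(e,h,[(.5663,-.3523,.06,8.1)])
```

```text
[ 0.56605516 -0.358246    0.08061763] 8.226098587425154 11.7 [ 0.83260228  0.42069506 -0.24539562] [-4.44699013e-04  9.97424203e-01  7.17248309e-02  5.56623878e-04]
[0.5663, -0.3523, 0.06, 8.1] -> [0.0055, -0.0292, 0.1031] turn 0.0004 rows>= 1.0
```

Call:
apply_moves([
  [1,[0,-0.03,0.05],0],
  [1,[0,-0.03,0.1],0],
  [1,[0,-0.03,0.125],0],
  [1,[0,-0.03,0.125],0],
  [1,[0,-0.03,0.125],0],
])

```text
t: 12.2
eef_pos: [0.5638, -0.3543, 0.055]
tool_rot: [0.0, 0.998, 0.07, 0.0]
contact_force: [1.2, -1.1, 0.2]
gripper_width: 0.0
grasp_force: 0.0
```

Call:
apply_moves([
  [1,[0,0,0.0],0],
  [1,[0,0,0.005],0],
  [1,[0,0,0.005],0],
])

```text
t: 12.5
eef_pos: [0.5638, -0.3543, 0.054]
tool_rot: [0.0, 0.998, 0.07, 0.0]
contact_force: [0.2, 0.3, -1.2]
gripper_width: -0.003
grasp_force: 0.0
```

Call:
apply_moves([
  [1,[0,0,0.005],0],
  [1,[0,0,0.005],0],
  [1,[0,0,0.005],0],
])

```text
t: 12.8
eef_pos: [0.5638, -0.3542, 0.0529]
tool_rot: [-0.0, 0.998, 0.07, -0.0]
contact_force: [0.2, -0.0, -0.3]
gripper_width: -0.0
grasp_force: 0.0
```

Call:
apply_moves([
  [1,[0.005,-0.01,0.003],0],
  [1,[0.005,-0.01,0.005],0],
  [1,[0.005,-0.01,0.005],0],
])

```text
t: 13.1
eef_pos: [0.5645, -0.3518, 0.0518]
tool_rot: [-0.0, 0.998, 0.071, -0.0]
contact_force: [-0.1, 0.3, 0.0]
gripper_width: 0.001
grasp_force: 0.0
```

Call:
apply_moves([
  [1,[0,0,0.003],0],
  [1,[0,0,0.003],0],
])

```text
t: 13.3
eef_pos: [0.5644, -0.3521, 0.0512]
tool_rot: [0.0, 0.998, 0.07, -0.0]
contact_force: [-0.0, -0.1, 0.6]
gripper_width: 0.0
grasp_force: 0.0
```

Call:
apply_moves([
  [1,[0,0,0.003],0],
  [1,[0,0,0.003],0],
])

```text
t: 13.5
eef_pos: [0.5645, -0.3522, 0.0508]
tool_rot: [0.0, 0.998, 0.07, 0.0]
contact_force: [-0.1, 0.2, 1.8]
gripper_width: -0.001
grasp_force: 0.2
```

Call:
apply_moves([
  [1,[0,0,0.003],0],
  [1,[0,0,0.003],0],
])

```text
t: 13.7
eef_pos: [0.5646, -0.3523, 0.0505]
tool_rot: [0.0, 0.998, 0.07, 0.0]
contact_force: [-0.9, -0.4, 3.2]
gripper_width: -0.0
grasp_force: 1.6
```

Call:
apply_moves([
  [1,[0,0,0.002],0],
  [1,[0,0,0.002],0],
])

```text
t: 13.9
eef_pos: [0.5646, -0.3525, 0.0503]
tool_rot: [0.0, 0.998, 0.07, 0.0]
contact_force: [-1.8, 0.3, 5.9]
gripper_width: -0.001
grasp_force: 2.5
```

Call:
apply_moves([
  [1,[0,-0.01,0],0],
  [1,[0,-0.02,0],0],
  [1,[0,-0.03,0],0],
  [1,[0,-0.03,0],0],
])

```text
t: 14.3
eef_pos: [0.564, -0.348, 0.051]
tool_rot: [0.001, 0.998, 0.07, 0.001]
contact_force: [-1.7, -2.8, 9.2]
gripper_width: 0.002
grasp_force: 4.1
```

```bash
cat > j.py <<'E'
from h import *
e,h,o=pose();print(np.round(e,4),round(h,1),o["t"],np.round(o["contact_force"],1))
p=bot.read_camera("top");a=rect(p,.56,-.28,.07,.12,.017,3300).astype(int)
# yellow jaw pixels
m=(a[:,:,2]>180)&(a[:,:,1]>150)&(a[:,:,0]<110)
ys,xs=np.nonzero(m[:, :480]);print("jaw px",len(xs), (xs.mean(),ys.mean()) if len(xs) else None)
E
python3 j.py
```

```text
[ 0.564 -0.348  0.051] 8.0 14.3 [-1.7 -2.8  9.2]
jaw px 7841 (np.float64(376.34765973727843), np.float64(248.3203673000893))
```

Call:
apply_moves([
  [1,[0,0,-0.006],0],
  [1,[0,-0.01,-0.006],0],
  [1,[0,-0.02,-0.006],0],
  [1,[0,-0.02,-0.006],0],
])

```text
t: 14.75
eef_pos: [0.5631, -0.342, 0.0512]
tool_rot: [0.0, 0.998, 0.071, 0.0]
contact_force: [-1.2, -1.2, 5.8]
gripper_width: -0.002
grasp_force: 2.9
```

```bash
python3 j.py
```

```text
[ 0.5631 -0.342   0.0512] 8.1 14.75 [-1.2 -1.2  5.8]
jaw px 7694 (np.float64(373.7617624122693), np.float64(250.79789446321809))
```

Call:
apply_moves([
  [1,[0,-0.01,0],0],
  [1,[0,-0.02,0],0],
  [1,[0,-0.03,0],0],
  [1,[0,-0.03,0],0],
])

```text
t: 15.2
eef_pos: [0.5622, -0.3358, 0.051]
tool_rot: [-0.0, 0.997, 0.071, -0.0]
contact_force: [-2.0, -0.6, 6.1]
gripper_width: -0.0
grasp_force: 2.7
```

```bash
python3 j.py
```

```text
[ 0.5622 -0.3358  0.051 ] 8.1 15.2 [-2.  -0.6  6.1]
jaw px 8592 (np.float64(367.06820297951583), np.float64(247.7310288640596))
```

Call:
apply_moves([
  [1,[0,-0.01,-0.001],0],
  [1,[0,-0.02,-0.001],0],
  [1,[0,-0.025,-0.001],0],
  [1,[0,-0.025,-0.001],0],
])

```text
t: 15.65
eef_pos: [0.5614, -0.3302, 0.0507]
tool_rot: [-0.001, 0.997, 0.071, -0.0]
contact_force: [0.2, 0.1, 0.7]
gripper_width: 0.001
grasp_force: 0.6
```

Call:
apply_moves([
  [1,[0,0,-0.03],0],
  [1,[0.01,0.06,-0.03],0],
  [1,[0.01,0.105,-0.03],0],
  [1,[0.01,0.105,-0.03],0],
  [1,[0.01,0.105,-0.01],0],
  [1,[0.01,0.105,-0.003],0],
  [1,[0.01,0.105,-0.003],0],
  [1,[0.01,0.105,-0.003],0],
])

```text
t: 16.45
eef_pos: [0.5664, -0.3514, 0.0515]
tool_rot: [-0.0, 0.997, 0.071, -0.0]
contact_force: [0.0, 0.3, -0.0]
gripper_width: -0.0
grasp_force: 0.0
```

```bash
python3 j.py
```

```text
[ 0.5664 -0.3514  0.0515] 8.1 16.45 [ 0.   0.3 -0. ]
jaw px 8968 (np.float64(364.69346565566457), np.float64(249.59589652096344))
```

Call:
apply_moves([
  [1,[0,-0.005,0.004],0],
  [1,[0,-0.005,0.007],0],
  [1,[0,-0.005,0.007],0],
])

```text
t: 16.8
eef_pos: [0.5665, -0.3506, 0.0505]
tool_rot: [-0.0, 0.998, 0.071, 0.0]
contact_force: [-0.3, -0.2, 1.0]
gripper_width: 0.002
grasp_force: 0.6
```

Call:
apply_moves([
  [1,[0,0,0.003],0],
  [1,[0,-0.005,0.004],0],
  [1,[0,-0.015,0.004],0],
  [1,[0,-0.015,0.004],0],
])

```text
t: 17.2
eef_pos: [0.5663, -0.3494, 0.0505]
tool_rot: [0.001, 0.998, 0.07, 0.001]
contact_force: [-0.9, -3.4, 5.6]
gripper_width: 0.0
grasp_force: 2.9
```

```bash
python3 j.py
```

```text
[ 0.5663 -0.3494  0.0505] 8.0 17.2 [-0.9 -3.4  5.6]
jaw px 8948 (np.float64(363.8024139472508), np.float64(249.52961555654895))
```

Good press. Now the stroke in 5 mm pieces.

Call:
apply_moves([
  [1,[0,-0.01,-0.001],0],
  [1,[0,-0.02,-0.001],0],
  [1,[0,-0.025,-0.002],0],
])

```text
t: 17.55
eef_pos: [0.5655, -0.3442, 0.0509]
tool_rot: [0.001, 0.998, 0.07, 0.001]
contact_force: [-2.1, -2.4, 5.2]
gripper_width: -0.002
grasp_force: 2.4
```

Call:
apply_moves([
  [1,[0,-0.01,0],0],
  [1,[0,-0.02,0],0],
  [1,[0,-0.025,0],0],
])

```text
t: 17.85
eef_pos: [0.5649, -0.3392, 0.0509]
tool_rot: [0.001, 0.998, 0.07, 0.001]
contact_force: [-1.3, -1.7, 6.4]
gripper_width: -0.005
grasp_force: 2.9
```

```bash
python3 j.py
```

```text
[ 0.5649 -0.3392  0.0509] 8.0 17.85 [-1.3 -1.7  6.4]
jaw px 8994 (np.float64(357.0276851234156), np.float64(250.16255281298643))
```

Call:
apply_moves([
  [1,[0,-0.01,-0.001],0],
  [1,[0,-0.02,-0.001],0],
  [1,[0,-0.032,-0.001],0],
])

```text
t: 18.2
eef_pos: [0.5639, -0.3325, 0.0508]
tool_rot: [0.001, 0.998, 0.07, 0.001]
contact_force: [-1.5, -2.4, 4.7]
gripper_width: 0.001
grasp_force: 2.5
```

Call:
apply_moves([
  [1,[0,0,-0.03],0],
  [1,[0.01,0.06,-0.03],0],
  [1,[0.01,0.084,-0.03],0],
  [1,[0.01,0.084,-0.02],0],
  [1,[0.01,0.084,-0.004],0],
  [1,[0.01,0.082,0.0],0],
  [1,[0.01,0.08,0.002],0],
  [1,[0.01,0.08,0.002],0],
])

```text
t: 19.0
eef_pos: [0.5678, -0.3484, 0.0508]
tool_rot: [0.001, 0.998, 0.07, 0.0]
contact_force: [-3.5, -1.6, 8.5]
gripper_width: -0.002
grasp_force: 4.5
```

```bash
python3 j.py
```

```text
[ 0.5678 -0.3484  0.0508] 8.0 19.0 [-3.5 -1.6  8.5]
jaw px 8557 (np.float64(353.52775505434147), np.float64(251.13439289470608))
```

Call:
apply_moves([
  [1,[0,0,-0.004],0],
  [1,[0,-0.01,-0.004],0],
  [1,[0,-0.02,-0.004],0],
  [1,[0,-0.025,-0.004],0],
])

```text
t: 19.45
eef_pos: [0.5671, -0.3433, 0.0512]
tool_rot: [0.001, 0.998, 0.07, 0.0]
contact_force: [-1.8, -3.9, 5.3]
gripper_width: 0.0
grasp_force: 3.4
```

Call:
apply_moves([
  [1,[0,-0.01,0],0],
  [1,[0,-0.02,0],0],
  [1,[0,-0.025,0],0],
])

```text
t: 19.75
eef_pos: [0.5665, -0.3385, 0.0513]
tool_rot: [0.001, 0.998, 0.07, 0.0]
contact_force: [-2.2, -2.7, 8.6]
gripper_width: 0.003
grasp_force: 3.9
```

```bash
python3 j.py
```

```text
[ 0.5665 -0.3385  0.0513] 8.0 19.75 [-2.2 -2.7  8.6]
jaw px 8614 (np.float64(347.8640585094033), np.float64(252.6606686788948))
```

Press is creeping up with the run-out, so I'll ease off and finish the stroke.

Call:
apply_moves([
  [1,[0,0,-0.004],0],
  [1,[0,-0.01,-0.005],0],
  [1,[0,-0.02,-0.005],0],
  [1,[0,-0.03,-0.005],0],
])

```text
t: 20.2
eef_pos: [0.5655, -0.3305, 0.0512]
tool_rot: [-0.0, 0.997, 0.071, -0.0]
contact_force: [-0.2, -0.8, 0.6]
gripper_width: -0.004
grasp_force: 0.2
```

Call:
apply_moves([
  [1,[0,0,-0.03],0],
  [1,[0,0.06,-0.03],0],
  [1,[0,0.084,-0.03],0],
  [1,[0,0.084,-0.02],0],
  [1,[0,0.084,-0.008],0],
  [1,[0,0.082,-0.004],0],
  [1,[0,0.08,-0.002],0],
  [1,[0,0.08,-0.002],0],
])

```text
t: 21.0
eef_pos: [0.5678, -0.3468, 0.0518]
tool_rot: [-0.0, 0.997, 0.071, -0.0]
contact_force: [-0.3, -0.0, -0.0]
gripper_width: 0.0
grasp_force: 0.0
```

```bash
python3 j.py
```

```text
[ 0.5678 -0.3468  0.0518] 8.1 21.0 [-0.3 -0.  -0. ]
jaw px 8581 (np.float64(347.6371052324904), np.float64(252.2545157907004))
```

Call:
apply_moves([
  [1,[0,0.01,0.003],0],
  [1,[0,0.01,0.006],0],
  [1,[0,0.01,0.006],0],
])

```text
t: 21.35
eef_pos: [0.5684, -0.3493, 0.0513]
tool_rot: [0.0, 0.998, 0.07, 0.0]
contact_force: [-0.7, 1.0, 4.3]
gripper_width: -0.001
grasp_force: 1.9
```

Call:
apply_moves([
  [1,[0,0,0.001],0],
  [1,[0,-0.005,0.002],0],
  [1,[0,-0.005,0.002],0],
])

```text
t: 21.65
eef_pos: [0.5685, -0.3492, 0.0512]
tool_rot: [0.001, 0.998, 0.07, 0.001]
contact_force: [0.1, 0.1, 5.2]
gripper_width: 0.001
grasp_force: 2.8
```

Call:
apply_moves([
  [1,[0,-0.01,0],0],
  [1,[0,-0.02,-0.001],0],
  [1,[0,-0.03,-0.002],0],
])

```text
t: 21.95
eef_pos: [0.5676, -0.3439, 0.0517]
tool_rot: [0.001, 0.998, 0.07, 0.001]
contact_force: [0.4, -2.9, 5.8]
gripper_width: -0.002
grasp_force: 2.8
```

```bash
python3 j.py
```

```text
[ 0.5676 -0.3439  0.0517] 8.0 21.95 [ 0.4 -2.9  5.8]
jaw px 8655 (np.float64(344.9590987868284), np.float64(252.40254188330445))
```

Call:
apply_moves([
  [1,[0,-0.01,-0.001],0],
  [1,[0,-0.02,-0.002],0],
  [1,[0,-0.025,-0.002],0],
])

```text
t: 22.3
eef_pos: [0.5669, -0.3385, 0.0519]
tool_rot: [0.001, 0.998, 0.07, 0.001]
contact_force: [-0.6, -2.8, 6.3]
gripper_width: -0.002
grasp_force: 2.9
```

```bash
python3 j.py
```

```text
[ 0.5669 -0.3385  0.0519] 8.1 22.3 [-0.6 -2.8  6.3]
jaw px 8745 (np.float64(342.0762721555174), np.float64(254.0575185820469))
```

Call:
apply_moves([
  [1,[0,-0.01,-0.001],0],
  [1,[0,-0.02,-0.001],0],
  [1,[0,-0.028,-0.001],0],
])

```text
t: 22.65
eef_pos: [0.5661, -0.3325, 0.052]
tool_rot: [0.001, 0.998, 0.07, 0.001]
contact_force: [0.0, -2.1, 6.2]
gripper_width: -0.001
grasp_force: 2.8
```

```bash
python3 j.py
```

```text
[ 0.5661 -0.3325  0.052 ] 8.1 22.65 [ 0.  -2.1  6.2]
jaw px 8566 (np.float64(338.0183282745739), np.float64(254.21445248657483))
```

Call:
apply_moves([
  [1,[0,0,-0.03],0],
  [1,[0,0.06,-0.03],0],
  [1,[0,0.084,-0.03],0],
  [1,[0,0.084,-0.02],0],
  [1,[0,0.084,-0.005],0],
  [1,[0,0.082,-0.002],0],
  [1,[0,0.08,0.0],0],
  [1,[0,0.08,0.0],0],
])

```text
t: 23.5
eef_pos: [0.5678, -0.3487, 0.0521]
tool_rot: [0.001, 0.998, 0.07, 0.0]
contact_force: [-2.3, -1.5, 7.7]
gripper_width: 0.001
grasp_force: 3.7
```

Call:
apply_moves([
  [1,[0,0,-0.003],0],
  [1,[0,-0.01,-0.004],0],
  [1,[0,-0.02,-0.004],0],
  [1,[0,-0.025,-0.004],0],
])

```text
t: 23.9
eef_pos: [0.5671, -0.3431, 0.0525]
tool_rot: [0.0, 0.998, 0.07, 0.0]
contact_force: [-2.7, -3.0, 5.7]
gripper_width: 0.002
grasp_force: 3.0
```

```bash
python3 j.py
```

```text
[ 0.5671 -0.3431  0.0525] 8.1 23.9 [-2.7 -3.   5.7]
jaw px 8659 (np.float64(334.98475574546717), np.float64(253.81464372329367))
```

Call:
apply_moves([
  [1,[0,-0.01,-0.001],0],
  [1,[0,-0.02,-0.001],0],
  [1,[0,-0.025,-0.001],0],
])

```text
t: 24.25
eef_pos: [0.5664, -0.338, 0.0528]
tool_rot: [0.0, 0.998, 0.07, 0.0]
contact_force: [-1.7, -2.2, 6.5]
gripper_width: 0.0
grasp_force: 3.3
```

```bash
cat >> j.py <<'E'
m2=(a[:,:,2]>110)&(a[:,:,2]-a[:,:,0]>60)&(a[:,:,1]<135)
for r in(190,290):
    row=lambda M:(np.nonzero(M[r,:480])[0][[0,-1]] if M[r,:480].any() else None)
    print(r,"bar",row(m2),"jaw",row(m),"block",row((a[:,:,:].min(2)>170)&(np.arange(792)<300)[None]))
E
python3 j.py
```

```text
[ 0.5664 -0.338   0.0528] 8.1 24.25 [-1.7 -2.2  6.5]
jaw px 8746 (np.float64(332.1426938028813), np.float64(255.67116396066774))
190 bar [246 295] jaw [300 347] block [152 238]
290 bar [261 313] jaw [316 367] block [185 254]
```

Call:
apply_moves([
  [1,[0,-0.01,-0.002],0],
  [1,[0,-0.02,-0.002],0],
  [1,[0,-0.028,-0.002],0],
])

```text
t: 24.6
eef_pos: [0.5658, -0.3319, 0.0528]
tool_rot: [0.0, 0.998, 0.071, 0.0]
contact_force: [0.3, -2.0, 3.3]
gripper_width: 0.001
grasp_force: 1.4
```

```bash
python3 j.py
```

```text
[ 0.5658 -0.3319  0.0528] 8.1 24.6 [ 0.3 -2.   3.3]
jaw px 8612 (np.float64(329.13202508128194), np.float64(256.0565490013934))
190 bar [245 292] jaw [297 338] block [152 237]
290 bar [258 310] jaw [314 359] block [185 251]
```

Call:
apply_moves([
  [1,[0,0,-0.03],0],
  [1,[0,0.06,-0.03],0],
  [1,[0,0.084,-0.03],0],
  [1,[0,0.084,-0.02],0],
  [1,[0,0.084,-0.007],0],
  [1,[0,0.082,-0.004],0],
  [1,[0,0.08,-0.002],0],
  [1,[0,0.08,-0.002],0],
])

```text
t: 25.45
eef_pos: [0.5679, -0.3478, 0.0531]
tool_rot: [-0.0, 0.998, 0.071, -0.0]
contact_force: [0.0, -0.2, 0.3]
gripper_width: 0.003
grasp_force: 0.2
```

Call:
apply_moves([
  [1,[0,0,0.003],0],
  [1,[0,0,0.007],0],
  [1,[0,0,0.007],0],
])

```text
t: 25.75
eef_pos: [0.5681, -0.3481, 0.0528]
tool_rot: [0.0, 0.998, 0.07, 0.0]
contact_force: [-2.1, -0.2, 7.1]
gripper_width: 0.003
grasp_force: 3.9
```

Call:
apply_moves([
  [1,[0,-0.01,0],0],
  [1,[0,-0.02,-0.001],0],
  [1,[0,-0.025,-0.001],0],
])

```text
t: 26.05
eef_pos: [0.568, -0.3444, 0.053]
tool_rot: [0.001, 0.998, 0.07, 0.001]
contact_force: [0.1, -4.5, 5.6]
gripper_width: 0.001
grasp_force: 2.7
```

```bash
python3 j.py
```

```text
[ 0.568  -0.3444  0.053 ] 8.1 26.05 [ 0.1 -4.5  5.6]
jaw px 8566 (np.float64(329.02007938360964), np.float64(256.36388045762317))
190 bar [245 292] jaw [296 338] block [152 237]
290 bar [258 310] jaw [314 359] block [185 251]
```

The jaw has stopped, and the wheel now resists with 4.5 N tangential against about 2.5 N before. I'll do one short confirming roll, then withdraw.

Call:
apply_moves([
  [1,[0,-0.01,0],0],
  [1,[0,-0.02,0],0],
  [1,[0,-0.025,0],0],
])

```text
t: 26.4
eef_pos: [0.5675, -0.3395, 0.053]
tool_rot: [0.001, 0.998, 0.07, 0.001]
contact_force: [1.1, -4.2, 4.5]
gripper_width: 0.001
grasp_force: 2.6
```

```bash
python3 j.py
```

```text
[ 0.5675 -0.3395  0.053 ] 8.1 26.4 [ 1.1 -4.2  4.5]
jaw px 8582 (np.float64(329.057795385691), np.float64(256.28454905616405))
190 bar [245 292] jaw [297 339] block [152 237]
290 bar [258 310] jaw [314 359] block [185 251]
```

Call:
apply_moves([
  [1,[0,0,-0.05],0],
  [1,[0,0,-0.2],0],
  [1,[0,0,-0.45],0],
  [1,[0,0,-0.7],0],
  [1,[0,0,-0.9],0],
  [1,[0,0,-0.9],0],
])

```text
t: 27.05
eef_pos: [0.5697, -0.3384, 0.2392]
tool_rot: [0.002, 0.997, 0.071, 0.005]
contact_force: [0.7, -0.0, -0.3]
gripper_width: 0.001
grasp_force: 0.0
```

Call:
apply_moves([
  [1,[0.1,-0.25,0],0],
  [1,[0.2,-0.5,0],0],
  [1,[0.3,-0.75,0],0],
  [1,[0.35,-0.98,0],0],
  [1,[0.35,-0.98,0],0],
  [1,[0.35,-0.98,0],0],
])

```text
t: 27.65
eef_pos: [0.608, -0.1303, 0.2313]
tool_rot: [-0.001, 0.997, 0.073, -0.001]
contact_force: [0.3, -0.9, -0.6]
gripper_width: 0.003
grasp_force: 0.0
```

Call:
apply_moves([
  [1,[0.0,-0.25,0],0],
  [1,[0.0,-0.5,0],0],
  [1,[0,-0.6,0],0],
  [1,[0,-0.6,0],0],
  [1,[0,-0.6,0],0],
])

```text
t: 28.15
eef_pos: [0.5912, -0.0176, 0.2316]
tool_rot: [0.001, 0.998, 0.069, -0.0]
contact_force: [-0.5, -1.3, 0.2]
gripper_width: 0.001
grasp_force: 0.0
```

```bash
python3 j.py
python3 - <<'E'
from h import *
p=bot.read_camera("top");cv2.imwrite("pics/end.png",rect(p,.56,-.28,.07,.12,.017,3300))
E
```

```text
[ 0.5912 -0.0176  0.2316] 8.0 28.15 [-0.5 -1.3  0.2]
jaw px 8625 (np.float64(329.02202898550723), np.float64(256.11466666666666))
190 bar [245 292] jaw [296 338] block [152 237]
290 bar [258 309] jaw [313 360] block [185 251]
```

View pics/end.png

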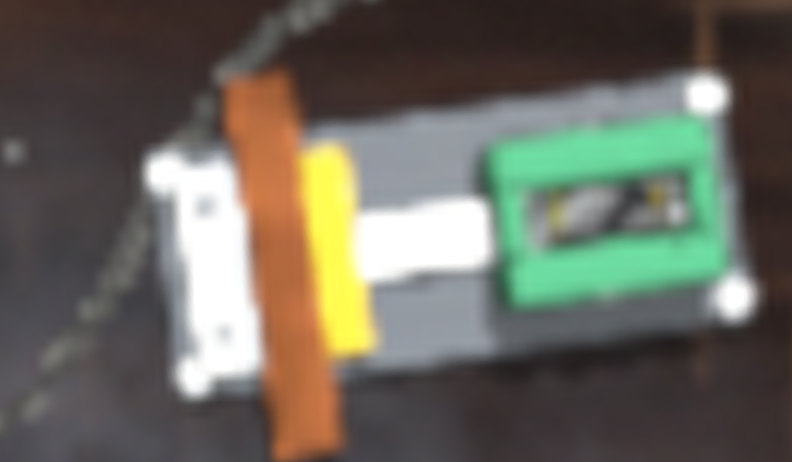

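The bar (about (285,265)) sits tight between the white block on its left and the brass jaw on its right. It is centred, and the hand is clear.

```bash
python3 -c "
from station import bot
print(bot.hand_in())"
```

```text
the job is handed in; nothing more can be done
None
```

The rusty bar lies centred in the clamp, held snug between the brass jaw and the fixed block; the wheel stopped and resisted, though my fingertip press briefly peaked at about 9 N (6 N is plenty). The hand is clear and the job was handed in at about 28 s; the judge's result was not shown.

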